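# Bedside things into their holders for the night

### The arm

A 6-joint arm with a two-finger parallel gripper is mounted at the origin on the work surface. World frame = base frame: x ahead of the robot, y to its left, z up, the work surface at z = 0. Lengths are in mm, angles in rad, forces in N, time in s.
With the tool pointing down it reaches from about 300 to 875 mm from the base axis. Payload 6.4 kg.
Tool frame: the origin (TCP) lies at the very end of the fingers, on their centre line; the grasp point (between the pads) lies 19 mm behind it; z points along the fingers, y is the direction in which the jaws open and shut (so a half turn about z gives the same grasp; the last joint's range is limited). The gripper opens to 85 mm and grips with 20 to 120 N. Pads are 22 mm wide; open, the fingers measure 114 mm over their backs; the gripper's body (76 mm by 85 mm) begins 54 mm behind the grasp point. The pads swing forward as they close: fully open they stand 13 mm farther back than shut.
Start: joints at [-1.499, 0.181, 1.607, -0, 1.354, -0.206], TCP at [157.704, -552.965, 231.288] pointing down, gripper open.
Joint ranges: [-2.99, 2.99], [-0.89, 2.07], [0.3, 2.58], [-1.14, 4.28], [0, 2.63], [-3.12, 3.12]. Speed limits (rad/s): [2.57, 2.57, 3.01, 3.14, 3.14, 3.14].

### API

Orientations are given as a unit quaternion [w, x, y, z].
In Python, from workcell import manip, get_image, job, silhouettes, pinpoint gives the robot as it stands.
- The arm moves only by the tool play_rows, never from a script. Its arguments are lists of equal length, an entry for each row: "linear": the shift along the world's x, y, z in mm, a list of three; "roll": the turn about the world's z in rad; "grip": the opening, from -1 (shut) to 1 (fully open), so that 0 is half open. A call has 1 to 8 rows; each row is the pose to reach, as a shift and turn from the pose measured when the call began; what a row does not reach only later rows make up. A row lasts 1/12 s, in which the tool goes at most 41.7 mm and 7.16 degrees, less where a joint would pass 70% of its speed; a pose out of reach is approached as far as the arm can. A call with a gripper value outside its range is refused whole. The fingers move at their own pace and stop on an object; the grip force is fixed at half the most. Time passes only in rows, so rows that repeat a pose let the fingers close. It gives the time, the measured TCP pose, the force and the opening at its end, in the units of the state.
- manip.read_state(): the state, without advancing time (a new reading comes with each control period).
- get_image(name): name is "scene" or "top" or "wrist"; returns a dict with "frame" (480x640x3 uint8, red, green, blue), "range_z" (480x640 float32, mm along the optical axis (not along the pixel's ray), 0 where there is no reading), "fx", "fy", "cx", "cy" (pixels), "world_from_camera" (4x4, takes a point from camera to world coordinates). Camera axes: x right, y up, looking along -z (the intrinsics and any distortion apply to the point x, -y, -z); pixel columns grow to the right and rows downward; lengths in mm; the calibration is good to about 2 mm. A picture is of the moment at which its call begins.
- job.close_job(): hands the job in, once; it reports no verdict.
Trained networks look in the newest picture that a camera, given by its name, has taken for a name from the list of things; names that differ only in an ending like _2 or _b are one class to them, and where a whole thing is asked for, a point or a joint stands for the part that bears it (a point fixed in the world has none). Each returns a list of dicts, best first, with "p" (0 to 1); they miss things now and then, are a little off and sometimes report something else, mostly with a low value. They report only what shows in the picture. A call takes as long as a camera call. They do not tell look-alikes from the thing itself.
- silhouettes(camera, label): "mask" (480x640 bool, what is visible of it).
- pinpoint(camera, label): "position" ([x, y, z] in mm, in world coordinates, good to about 4 mm: a listed point, or the origin of a listed thing).
The state is a dict: "clock": time; "joint_positions": joint angles; "qvel": joint speeds; "joint_efforts": joint torques, N m; "tcp_pos": TCP position; "eef_rot": TCP orientation; "force": force on the tool from outside, world axes, zero at the start; "wrist_torque": the same for the moment, N m; "grip_width": opening from 0.0 (shut) to 1.0 (fully open).
Only numpy, scipy, OpenCV 4.12 (cv2) and the standard library are available. Lean on these libraries where they do the work, as an engineer would, in place of code of your own. Each camera call takes 0.05 s, during which the arm holds its last target. There are 200 camera calls.

### The job

Get the crate under the mosquito net ready for the night, so that everything can be found in the dark: put the torch, the balm tin, the earbud case and the phone each into the wooden holder shaped for it, the torch upright and the others lying flat on the holder's floor, right way up and within its rim or corner stops. Set each one down rather than dropping it, let go of everything, and leave the folded hanger and the cup of pens where they are.

Things in the scene. Friction and masses are not known exactly. Their poses are not given: they have to be found in the camera images.
- torch: loose stubby dark metal torch standing on its lens end, 66 mm tall; head 38 mm diameter up to 18 mm height, barrel 32 mm diameter from 24 mm up; about 0.12 kg; origin at the centre of its underside, z up (round: yaw has no meaning)
- tin: loose round flat aluminium balm tin, closed, 60 mm diameter, 28 mm tall, about 0.07 kg; origin at the centre of its underside, z up (round: yaw has no meaning)
- earbud_case: loose closed white plastic earbud case with rounded edges, lying flat: 62 mm along its x, 48 mm along its y, 26 mm tall, about 0.06 kg; origin at the centre of its underside, z up
- phone: loose compact phone lying face up, black screen: 60 mm along its x, 130 mm long along its y, 9 mm thick, about 0.16 kg; origin at the centre of its underside, z up
- torch_well: the torch's holder: small deep round wooden ring-shaped holder fixed to the crate, outside 66 mm diameter, 20 mm high, round well 54 mm diameter with a cork-lined floor 6 mm above the crate top; origin at the centre of its underside, z up
- tin_dish: the tin's holder: wide shallow round wooden dish fixed to the crate, outside 92 mm diameter, 12 mm high, round recess 76 mm diameter with a cork-lined floor 6 mm above the crate top; origin at the centre of its underside, z up
- case_tray: the earbud case's holder: rectangular wooden block fixed to the crate, 94 mm along its x, 80 mm along its y, 12 mm high, with a rectangular recess 78 mm (x) by 64 mm (y), cork-lined floor 6 mm above the crate top; origin at the centre of its underside, z up
- phone_rest: the phone's holder: long flat wooden phone rest fixed to the crate, 88 mm along its x, 158 mm along its y; a cork-lined bed 8 mm above the crate top with a corner stop at each of the four corners rising to 15 mm; between the stops 76 mm (x) by 146 mm (y) is clear, and the middle 110 mm of both long sides and 36 mm of both short sides are open; origin at the centre of its underside, z up
- hanger: bystander: white plastic travel hanger folded flat, loose, two bars side by side 215 mm long along its y, about 40 mm wide and 10 mm high, with a hook 55 mm further on at its +y end; origin on the underside, at the middle of the bar farther from the robot (the hook bends towards its +x)
- pen_cup: bystander: steel cup 72 mm across and 85 mm tall holding two green pens that reach 145 mm, loose; origin at the centre of its underside, z up
Not all that is in view belongs to the job. What is meant by the phone is not purple, red or yellow, and is the smaller of those in its own colour.

How it is judged (in metres and radians):
At the end, for the whole second after the job is handed in: Each thing rests on the floor of its own holder: centres within 13 mm, underside within 3 mm of the floor, tilt under 0.1 rad and right way up, case and phone turned within 0.3 rad of their holder (either way round), all released and at rest (horizontal distance between torch and torch_well below 0.013 m and z of torch in the frame of torch_well between 0.003 and 0.0095 m and angle between each of torch, tin, earbud_case, phone's own z axis and vertical below 0.1 rad and linear speed of each of torch, tin, earbud_case, phone below 0.02 m/s and horizontal distance between tin and tin_dish below 0.013 m and z of tin in the frame of tin_dish between 0.003 and 0.0095 m and horizontal distance between earbud_case and case_tray below 0.013 m and z of earbud_case in the frame of case_tray between 0.003 and 0.0095 m and angle between the x axis of earbud_case and the x axis of case_tray, either way round below 0.3 rad and horizontal distance between phone and phone_rest below 0.013 m and z of phone in the frame of phone_rest between 0.005 and 0.0115 m and angle between the x axis of phone and the x axis of phone_rest, either way round below 0.3 rad); the robot touches nothing.
It fails at once if the hanger was pushed more than 30 mm (distance of hanger from where it was at the start of the episode above 0.03 m).
It fails at once if the pen cup was pushed more than 30 mm or tipped (distance of pen_cup from where it was at the start of the episode above 0.03 m or angle between pen_cup's own z axis and vertical above 0.35 rad).
It fails at once if a thing was dropped (free fall faster than 0.75 m/s, from about 30 mm) ((linear speed of torch above 0.75 m/s and contact force between torch and anything else below 0.01 N) or (linear speed of tin above 0.75 m/s and contact force between tin and anything else below 0.01 N) or (linear speed of earbud_case above 0.75 m/s and contact force between earbud_case and anything else below 0.01 N) or (linear speed of phone above 0.75 m/s and contact force between phone and anything else below 0.01 N)).
It also fails if it takes over 112 s, if anything falls off the work surface, if the arm or the gripper's body presses on something with over 40 N, if the wrist force passes 120 N, or if a joint passes its speed limit or range.

## Working session

There is one attempt and no reset: what is moved stays moved. The work goes in short steps, Python scripts to look and compute and a tool call to move; the robot and the scene stay as the last step left them, time stands still between calls to the robot, and variables do not carry over. Pictures are saved under pics/ and viewed, about 12 in all and at most 16, crops included, and the job is handed in when it is done.

Besides the shell and the picture viewer there is one more tool, called after ">>>" as name(argument=value, ...), one argument or row to a line, values as JSON. play_rows: Moves the arm, as the interface text tells. Its arguments: {"type":"object","properties":{"linear":{"type":"array"},"roll":{"type":"array"},"grip":{"type":"array"}},"required":["linear","roll","grip"]}

```bash
mkdir -p pics; ls
cat > h.py <<'E'
import numpy as np, cv2
from workcell import manip, get_image, job, silhouettes, pinpoint
def cloud(im):
    z=im["range_z"]; v,u=np.mgrid[:480,:640]
    P=np.stack([(u-im["cx"])/im["fx"]*z,-(v-im["cy"])/im["fy"]*z,-z],-1)
    T=np.array(im["world_from_camera"]); W=P@T[:3,:3].T+T[:3,3]
    W[z==0]=np.nan; return W
def save(im,n): cv2.imwrite(f"pics/{n}.png",im["frame"][...,::-1])
E
python3 - <<'E'
from h import *
s=manip.read_state(); print(s)
for c in ["scene","top"]:
    im=get_image(c); save(im,c+"0"); print(c,im["fx"],im["cx"],im["cy"],np.round(im["world_from_camera"],3).tolist(), [k for k in im])
for c in ["scene","top"]:
  for l in "torch tin earbud_case phone torch_well tin_dish case_tray phone_rest hanger pen_cup".split():
    print(c,l,[(np.round(d["position"],0).tolist(),round(d["p"],2)) for d in pinpoint(c,l)])
E
```

```text
pics
{'clock': 0.0, 'joint_positions': array([-1.49930881e+00,  1.81544896e-01,  1.60799721e+00,  6.40570125e-06,
        1.35380622e+00, -2.06330564e-01]), 'qvel': array([-0.00015707, -0.00094676,  0.00010554, -0.00079397,  0.00058682,
        0.00023151]), 'joint_efforts': array([-1.30457251e-03, -4.44880271e+01, -3.51343668e+01, -5.33336624e-04,
        8.97788443e-03, -4.32787135e-05]), 'tcp_pos': array([ 157.66020842, -552.39226602,  230.38720792]), 'eef_rot': array([-8.75631540e-04,  9.90367357e-01,  1.38462008e-01,  6.22602856e-05]), 'force': array([-0.27008381, -0.25019712,  0.47890565]), 'wrist_torque': array([-0.02379202,  0.0108879 , -0.0328985 ]), 'grip_width': 0.9997105229684714}
scene 556.3416308375889 329.33535812172767 237.09801968974287 [[0.135, -0.792, 0.596, 1312.415], [0.991, 0.117, -0.068, -27.369], [-0.016, 0.6, 0.8, 1091.378], [0.0, 0.0, 0.0, 1.0]] ['frame', 'range_z', 'fx', 'fy', 'cx', 'cy', 'world_from_camera']
top 546.5251222741895 317.21344721321066 241.58391582202268 [[-0.001, 0.998, -0.065, 437.073], [-1.0, -0.001, 0.004, 62.976], [0.004, 0.065, 0.998, 12
[... 613 characters left out ...]
 3.0], 0.76)]
scene pen_cup [([754.0, 102.0, 3.0], 0.92), ([598.0, 347.0, 0.0], 0.65)]
top torch [([600.0, 350.0, -4.0], 0.75)]
top tin [([603.0, -130.0, -0.0], 0.68)]
top earbud_case [([436.0, -370.0, 5.0], 0.61)]
top phone [([564.0, 512.0, -1.0], 0.98), ([243.0, 427.0, -3.0], 0.77), ([742.0, 405.0, -2.0], 0.77), ([432.0, 360.0, -0.0], 0.72), ([265.0, 225.0, 1.0], 0.65)]
top torch_well [([605.0, -355.0, 0.0], 0.75), ([602.0, -132.0, 2.0], 0.68), ([434.0, 360.0, 2.0], 0.65)]
top tin_dish [([438.0, 118.0, -4.0], 0.66)]
top case_tray [([602.0, 120.0, -2.0], 0.78)]
top phone_rest [([422.0, -124.0, 0.0], 0.84)]
top hanger [([770.0, -124.0, -3.0], 0.77)]
top pen_cup [([756.0, 104.0, -1.0], 0.85)]
```

View pics/top0.png

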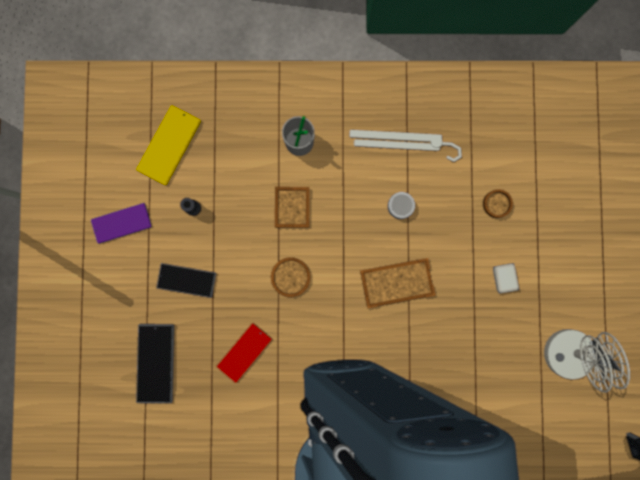

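View pics/scene0.png

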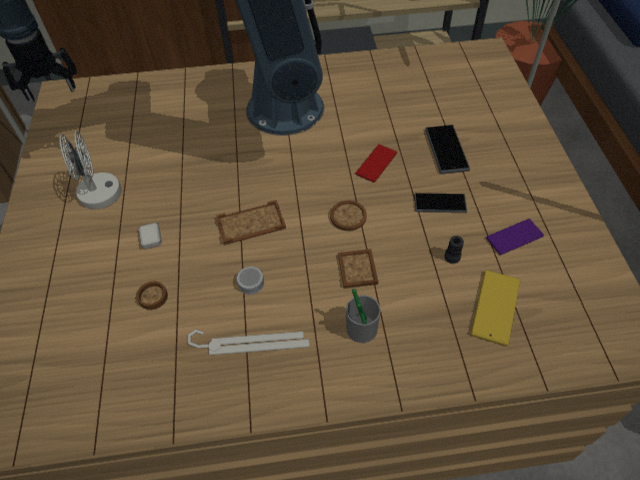

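The top view shows the black phone candidates at px (186,280) (smaller) and (155,363) (larger), so the phone is the one near (432,360). The torch is at px (191,206), the tin at (401,205) and the case at (506,278). The well is at (497,204), the dish at (291,277), the tray at (293,207) and the rest at (397,283). A fan at (585,358) stands close to the gripper's start. Next I'll measure these precisely.

```bash
cat >> h.py <<'E'
def measure(cam,W,l,near,zmin):
    out=[]
    for d in silhouettes(cam,l):
        m=d["mask"]; p=W[m]; p=p[~np.isnan(p[:,0])]
        if len(p)<20: continue
        c=np.median(p,0)
        if np.hypot(*(c[:2]-near))>50: continue
        q=p[(p[:,2]>zmin)]
        r=cv2.minAreaRect(q[:,:2].astype(np.float32))
        zz=np.percentile(q[:,2],[5,50,95])
        out.append((round(d["p"],2),len(q),np.round(r[0],1).tolist(),np.round(r[1],1).tolist(),round(r[2],1),np.round(zz,1).tolist()))
    return out[:1]
N=dict(torch=(598,348,55),tin=(603,-132,22),earbud_case=(436,-369,18),phone=(432,360,5),torch_well=(606,-354,12),tin_dish=(439,119,3),case_tray=(602,120,3),phone_rest=(422,-121,4),pen_cup=(755,103,60),hanger=(770,-125,5))
E
python3 - <<'E'
from h import *
for c in ["top","scene"]:
    im=get_image(c); W=cloud(im)
    for l,(x,y,z) in N.items(): print(c,l,measure(c,W,l,(x,y),z))
    if c=="top":
        T=W[300:420,530:640].reshape(-1,3); T=T[T[:,2]>15]; print("fan",np.nanpercentile(T,[1,50,99],axis=0).round())
        T=W[60:330,20:620]; print("table z",np.nanmedian(T[...,2]))
E
```

```text
top torch [(0.57, 176, [596.9, 344.9], [32.2, 29.3], 89.8, [60.8, 67.2, 71.6])]
top tin [(0.69, 540, [601.5, -132.9], [58.0, 58.6], 49.3, [25.7, 29.6, 33.6])]
top earbud_case [(0.67, 566, [435.3, -369.4], [61.9, 47.8], 10.3, [20.4, 26.2, 30.5])]
top phone [(0.83, 1403, [431.1, 358.3], [130.6, 59.8], 80.0, [6.3, 10.1, 13.8])]
top torch_well [(0.56, 258, [605.8, -356.2], [62.4, 65.0], 26.5, [13.2, 20.5, 25.4])]
top tin_dish [(0.89, 1224, [438.0, 119.3], [91.1, 90.0], 18.4, [4.6, 9.1, 15.8])]
top case_tray [(0.95, 1406, [597.8, 116.2], [94.6, 78.7], 0.3, [4.3, 9.3, 15.6])]
top phone_rest []
top pen_cup [(0.76, 419, [753.6, 100.1], [70.6, 70.7], 51.1, [62.5, 83.7, 140.4])]
top hanger [(0.84, 1308, [753.1, -147.7], [262.9, 56.7], 80.6, [5.7, 9.1, 13.3])]
fan [[ 213. -551.   19.]
 [ 269. -509.   36.]
 [ 319. -460.  201.]]
table z 1.5328320489012413
scene torch [(0.64, 142, [600.6, 346.0], [29.1, 32.6], 80.0, [58.0, 63.2, 66.1])]
scene tin [(0.55, 430, [606.6, -132.0], [60.3, 57.7], 0.9, [22.6, 25.5, 29.1])]
scene earbud_case [(0.62, 345, [441.2, -368.9], [63.6, 45.5], 9.7, [18.8, 22.2, 25.7])]
scene phone [(0.63, 575, [436.5, 358.9], [127.9, 61.0], 79.4, [5.2, 6.9, 10.2])]
scene torch_well [(0.97, 219, [613.4, -356.4], [66.2, 62.0], 60.3, [12.5, 16.2, 19.7])]
scene tin_dish [(0.59, 599, [442.5, 120.8], [91.7, 90.7], 19.5, [3.2, 6.2, 11.2])]
scene case_tray [(0.74, 907, [602.8, 118.1], [80.4, 99.2], 89.8, [3.3, 6.2, 11.3])]
scene phone_rest [(0.78, 1296, [429.4, -123.3], [92.8, 157.7], 11.3, [4.3, 6.4, 11.8])]
scene pen_cup [(0.7, 569, [757.0, 101.2], [72.2, 70.9], 31.8, [62.1, 78.2, 134.2])]
scene hanger [(0.86, 664, [757.1, -146.6], [260.4, 53.8], 80.6, [5.1, 6.4, 9.2])]
```

>>> play_rows(
  linear=[
    [0,0,40],
    [0,0,60],
    [280,183,60],
    [280,183,60],
    [280,183,60],
    [280,183,60],
    [280,183,60],
    [280,183,60],
  ],
  roll=[0,0,-0.105,-0.105,-0.105,-0.105,-0.105,-0.105],
  grip=[1,1,1,1,1,0.6,0.6,0.6],
)

```text
clock: 2.87
tcp_pos: [368.3, -414.8, 291.5]
eef_rot: [0.0, 0.996, 0.086, 0.0]
force: [0.9, -1.5, -0.2]
grip_width: 0.802
```

>>> play_rows(
  linear=[
    [70,46,-40],
    [70,46,-140],
    [70,46,-140],
    [70,46,-140],
    [70,46,-140],
    [70,46,-140],
  ],
  roll=[0,0,0,0,0,0],
  grip=[0.6,0.6,0.6,0.6,0.6,0.6],
)

```text
clock: 3.37
tcp_pos: [437.4, -366.6, 148.6]
eef_rot: [-0.003, 0.996, 0.087, -0.002]
force: [0.4, 0.4, 0.7]
grip_width: 0.798
```

Run:
```python
from h import *
s=manip.read_state(); print(s["tcp_pos"].round(1),s["grip_width"],s["eef_rot"].round(3))
im=get_image("wrist"); save(im,"w1"); W=cloud(im); print(np.round(im["world_from_camera"],2).tolist())
print(measure("wrist",W,"earbud_case",(438,-369),18)); print([(d["position"],d["p"]) for d in pinpoint("wrist","earbud_case")])
```

```text
[ 437.4 -366.6  148.6] 0.7984821279680547 [-0.003  0.996  0.087 -0.002]
[[0.17, 0.95, 0.27, 504.36], [-0.98, 0.17, 0.04, -355.3], [-0.01, -0.27, 0.96, 290.85], [0.0, 0.0, 0.0, 1.0]]
[(0.82, 4290, [435.0, -369.4], [61.8, 48.2], 10.1, [20.3, 25.3, 26.7])]
[([436.3, -367.9, 2.4], 0.67)]
```

View pics/w1.png

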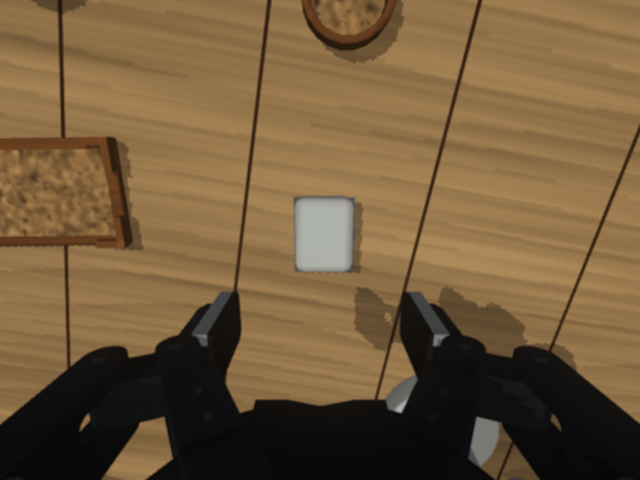

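The wrist view shows the case at px (324,234), centred between the fingers, with a top height of 26 mm, which agrees with the size given. I'll descend and grip.

>>> play_rows(
  linear=[
    [-2,-3,-40],
    [-2,-3,-80],
    [-2,-3,-115],
    [-2,-3,-135],
    [-2,-3,-145],
    [-2,-3,-145],
  ],
  roll=[0,0,0,0,0,0],
  grip=[0.6,0.6,0.6,0.6,0.6,0.6],
)

```text
clock: 4.02
tcp_pos: [436.4, -374.8, 9.3]
eef_rot: [0.002, 0.996, 0.085, 0.001]
force: [0.4, 0.0, -0.4]
grip_width: 0.798
```

>>> play_rows(
  linear=[
    [0,0,0],
    [0,0,0],
    [0,0,0],
    [0,0,0],
    [0,0,0],
    [0,0,0],
  ],
  roll=[0,0,0,0,0,0],
  grip=[-1,-1,-1,-1,-1,-1],
)

```text
clock: 4.52
tcp_pos: [437.9, -377.2, 12.4]
eef_rot: [0.005, 0.996, 0.085, 0.002]
force: [-0.1, -1.0, 6.8]
grip_width: 0.544
```

Run:
```python
from h import *
for i in range(3):
    s=manip.read_state(); print(s["clock"],s["tcp_pos"].round(1),s["eef_rot"].round(4),s["joint_positions"].round(4),s["force"].round(1),s["grip_width"])
    im=get_image("wrist")
save(im,"w2")
```

```text
4.5167 [ 437.9 -377.2   12.4] [0.0045 0.9964 0.0852 0.0024] [-9.1580e-01  4.6900e-01  1.7339e+00 -1.0000e-03  9.2840e-01  4.8500e-01] [-0.1 -1.   6.8] 0.5442639574501995
4.5667 [ 437.9 -377.2   12.4] [0.0045 0.9963 0.0852 0.0024] [-9.158e-01  4.690e-01  1.734e+00 -1.000e-03  9.284e-01  4.850e-01] [-1.1 -1.1  6.6] 0.541418445098538
4.6167 [ 437.9 -377.2   12.4] [0.0046 0.9964 0.0852 0.0024] [-9.1580e-01  4.6900e-01  1.7339e+00 -1.0000e-03  9.2840e-01  4.8500e-01] [-1.1 -0.9  5.9] 0.5425330681630682
```

View pics/w2.png

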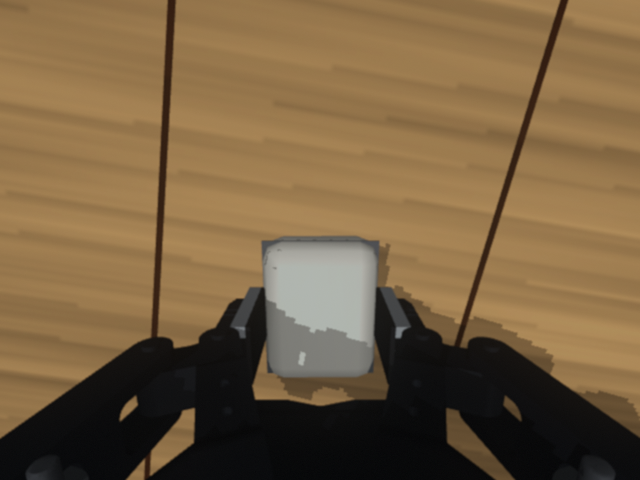

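The case is between the pads at px (320,310), but the TCP settled high at z 12, so the grip is shallow. I'll reopen, go deeper with settling rows and grip again.

>>> play_rows(
  linear=[
    [0,0,0],
    [0,0,0],
    [0,0,0],
    [0,0,-4],
    [0,0,-8],
    [0,0,-8],
    [0,0,-8],
    [0,0,-8],
  ],
  roll=[0,0,0,0,0,0,0,0],
  grip=[0.6,0.6,0.6,0.6,0.6,0.6,0.6,0.6],
)

```text
clock: 5.33
tcp_pos: [437.8, -377.0, 4.1]
eef_rot: [0.004, 0.996, 0.085, 0.002]
force: [0.3, 0.9, -0.5]
grip_width: 0.798
```

Run:
```python
from h import *
im=get_image("wrist"); W=cloud(im); print(measure("wrist",W,"earbud_case",(438,-369),18))
s=manip.read_state(); print(s["tcp_pos"].round(1),s["force"].round(1),s["grip_width"])
```

```text
[(0.94, 16241, [437.6, -377.2], [61.6, 48.0], 9.9, [20.5, 25.4, 26.6])]
[ 437.9 -377.2    4.4] [0.  0.3 0.1] 0.7996268587447254
```

>>> play_rows(
  linear=[
    [0,0,0],
    [0,0,0],
    [0,0,0],
    [0,0,0],
    [0,0,30],
    [0,0,70],
    [0,0,100],
    [0,0,100],
  ],
  roll=[0,0,0,0,0,0,0,0],
  grip=[-1,-1,-1,-1,-1,-1,-1,-1],
)

```text
clock: 6.1
tcp_pos: [440.8, -380.7, 111.3]
eef_rot: [0.009, 0.996, 0.085, 0.005]
force: [1.1, -1.5, -0.2]
grip_width: 0.55
```

>>> play_rows(
  linear=[
    [10,30,10],
    [22,68,10],
    [34,106,10],
    [46,144,10],
    [58,182,10],
    [70,220,10],
    [82,258,10],
    [90,280,10],
  ],
  roll=[0,-0.03,-0.06,-0.09,-0.12,-0.15,-0.17,-0.17],
  grip=[-1,-1,-1,-1,-1,-1,-1,-1],
)

```text
clock: 6.77
tcp_pos: [530.7, -96.8, 120.6]
eef_rot: [0.009, 1.0, 0.001, 0.004]
force: [0.5, -0.6, -0.3]
grip_width: 0.548
```

>>> play_rows(
  linear=[
    [10,35,0],
    [22,70,0],
    [36,110,0],
    [50,150,0],
    [60,185,0],
    [67,213,0],
    [67,213,0],
    [67,213,0],
  ],
  roll=[0,0,0,0,0,0,0,0],
  grip=[-1,-1,-1,-1,-1,-1,-1,-1],
)

```text
clock: 7.43
tcp_pos: [597.2, 117.8, 119.7]
eef_rot: [0.009, 1.0, 0.002, 0.004]
force: [0.4, -0.6, 0.1]
grip_width: 0.547
```

>>> play_rows(
  linear=[
    [0,0,-20],
    [0,0,-40],
    [0,0,-60],
    [0,0,-65],
    [0,0,-65],
    [0,0,-65],
  ],
  roll=[0,0,0,0,0,0],
  grip=[-1,-1,-1,-1,-1,-1],
)

```text
clock: 7.93
tcp_pos: [597.2, 116.8, 54.9]
eef_rot: [0.009, 1.0, 0.002, 0.003]
force: [0.8, 0.1, -1.2]
grip_width: 0.549
```

Run:
```python
from h import *
s=manip.read_state(); print(s["tcp_pos"].round(1),s["eef_rot"].round(4),s["force"].round(1),s["grip_width"])
im=get_image("wrist"); W=cloud(im); save(im,"w3")
print(measure("wrist",W,"case_tray",(598,116),3),measure("wrist",W,"earbud_case",(598,116),50))
im=get_image("top"); W=cloud(im); print(measure("top",W,"phone_rest",(424,-122),4),measure("top",W,"phone_rest",(424,-122),13))
```

```text
[597.2 116.8  54.9] [0.0091 1.     0.0019 0.0034] [ 0.8  0.1 -1.2] 0.5486541263541136
[(0.77, 9517, [616.0, 118.3], [80.4, 59.2], 89.8, [5.5, 7.5, 12.6])] [(0.7, 17004, [596.0, 116.9], [62.9, 48.7], 0.3, [67.6, 75.4, 76.7])]
[(0.72, 2622, [424.8, -124.3], [94.3, 160.2], 10.3, [5.8, 9.8, 15.6])] [(0.72, 392, [424.8, -124.6], [87.7, 157.8], 10.6, [13.1, 14.6, 19.3])]
```

View pics/w3.png

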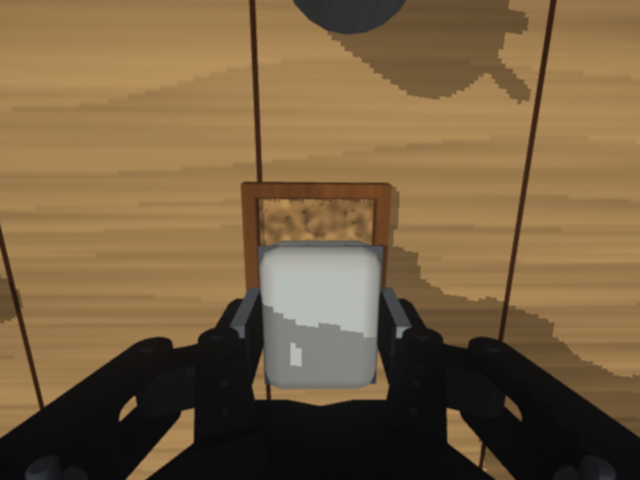

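The wrist view shows the case, at px (320,315), over the tray at px (317,185 to 390), aligned to within about 2 mm. I'll lower it.

>>> play_rows(
  linear=[
    [2.5,1.3,-15],
    [2.5,1.3,-30],
    [2.5,1.3,-38],
    [2.5,1.3,-42],
    [2.5,1.3,-44],
    [2.5,1.3,-44],
    [2.5,1.3,-44],
  ],
  roll=[0,0,0,0,0,0,0],
  grip=[-1,-1,-1,-1,-1,-1,-1],
)

```text
clock: 8.82
tcp_pos: [600.8, 119.1, 12.4]
eef_rot: [0.009, 1.0, 0.002, 0.005]
force: [0.5, 1.2, -0.8]
grip_width: 0.548
```

>>> play_rows(
  linear=[
    [0,0,-1.5],
    [0,0,-2],
    [0,0,-2],
    [0,0,-2],
  ],
  roll=[0,0,0,0],
  grip=[-1,-1,-1,-1],
)

```text
clock: 9.15
tcp_pos: [601.6, 119.1, 11.1]
eef_rot: [0.009, 1.0, 0.002, 0.006]
force: [1.1, 0.7, 2.5]
grip_width: 0.547
```

>>> play_rows(
  linear=[
    [0,0,0],
    [0,0,0],
    [0,0,0],
    [0,0,30],
    [0,0,60],
    [0,0,90],
    [0,0,90],
    [0,0,90],
  ],
  roll=[0,0,0,0,0,0,0,0],
  grip=[0.4,0.4,0.5,0.6,0.9,0.9,0.9,0.9],
)

```text
clock: 9.82
tcp_pos: [603.2, 119.2, 103.5]
eef_rot: [0.009, 1.0, 0.003, 0.008]
force: [0.1, -0.1, -0.7]
grip_width: 0.95
```

Run:
```python
from h import *
s=manip.read_state(); print(s["tcp_pos"].round(1),s["eef_rot"].round(4))
im=get_image("wrist"); W=cloud(im)
print(measure("wrist",W,"case_tray",(598,116),3),measure("wrist",W,"earbud_case",(598,116),24))
```

```text
[603.2 119.2 103.5] [0.009  0.9999 0.0025 0.008 ]
[(0.71, 7855, [598.3, 118.3], [80.0, 94.6], 89.7, [5.6, 11.2, 12.7])] [(0.71, 6168, [600.6, 119.0], [61.5, 47.9], 0.3, [26.5, 31.3, 32.7])]
```

>>> play_rows(
  linear=[
    [-1,-36,0],
    [-1,-74,0],
    [-1,-112,0],
    [-1,-150,0],
    [-1,-190,0],
    [-1,-225,0],
    [-1,-252,0],
    [-1,-252,0],
  ],
  roll=[0,0,0,0,0,0,0,0],
  grip=[0.9,0.9,0.9,0.9,0.9,0.9,0.9,0.9],
)

```text
clock: 10.63
tcp_pos: [598.3, -138.1, 97.9]
eef_rot: [0.009, 1.0, 0.0, 0.003]
force: [0.6, -1.0, 0.3]
grip_width: 0.948
```

>>> play_rows(
  linear=[
    [0,0,-15],
    [0,0,-30],
    [0,0,-30],
    [0,0,-30],
  ],
  roll=[0,0,0,0],
  grip=[0.9,0.9,0.9,0.9],
)

```text
clock: 10.97
tcp_pos: [596.6, -136.9, 65.7]
eef_rot: [0.008, 1.0, 0.0, 0.001]
force: [-0.0, 0.4, 0.5]
grip_width: 0.95
```

Run:
```python
from h import *
s=manip.read_state(); print(s["tcp_pos"].round(1),s["eef_rot"].round(4),s["grip_width"])
im=get_image("wrist"); W=cloud(im)
print(measure("wrist",W,"tin",(602,-133),22))
```

```text
[ 596.6 -136.9   65.7] [8.4e-03 1.0e+00 1.0e-04 1.1e-03] 0.9498112333125707
[(0.58, 8736, [601.4, -132.0], [58.1, 58.8], 70.8, [26.9, 28.2, 29.3])]
```

>>> play_rows(
  linear=[
    [5,5,-15],
    [5,5,-35],
    [5,5,-50],
    [5,5,-58],
    [5,5,-63],
    [5,5,-63],
    [5,5,-63],
    [5,5,-63],
  ],
  roll=[0,0,0,0,0,0,0,0],
  grip=[0.9,0.9,0.9,0.9,0.9,0.9,0.9,0.9],
)

```text
clock: 11.73
tcp_pos: [604.2, -132.8, 6.1]
eef_rot: [0.01, 1.0, 0.0, 0.004]
force: [0.6, 0.1, -0.8]
grip_width: 0.947
```

>>> play_rows(
  linear=[
    [0,0,-0.5],
    [0,0,-0.5],
    [0,0,-0.5],
    [0,0,-0.5],
    [0,0,-0.5],
    [0,0,-0.5],
  ],
  roll=[0,0,0,0,0,0],
  grip=[-1,-1,-1,-1,-1,-1],
)

```text
clock: 12.23
tcp_pos: [605.5, -133.4, 7.4]
eef_rot: [0.01, 1.0, 0.0, 0.005]
force: [-0.2, 0.2, 6.6]
grip_width: 0.676
```

>>> play_rows(
  linear=[
    [0,0,10],
    [0,0,30],
    [0,0,60],
    [0,0,80],
    [0,0,80],
    [0,0,80],
  ],
  roll=[0,0,0,0,0,0],
  grip=[-1,-1,-1,-1,-1,-1],
)

```text
clock: 12.73
tcp_pos: [606.7, -133.9, 89.6]
eef_rot: [0.011, 1.0, 0.0, 0.007]
force: [-0.3, 0.2, -1.8]
grip_width: 0.669
```

>>> play_rows(
  linear=[
    [-15,22,0],
    [-38,56,0],
    [-60,90,0],
    [-82,124,0],
    [-104,158,0],
    [-126,190,0],
    [-150,226,0],
    [-167,252,0],
  ],
  roll=[0,0,0,0,0,0,0,0],
  grip=[-1,-1,-1,-1,-1,-1,-1,-1],
)

```text
clock: 13.4
tcp_pos: [436.2, 119.9, 88.1]
eef_rot: [0.011, 1.0, 0.0, 0.005]
force: [-0.7, 0.4, -1.1]
grip_width: 0.673
```

>>> play_rows(
  linear=[
    [0,0,0],
    [0,0,-10],
    [0,0,-20],
    [0,0,-20],
    [0,0,-20],
  ],
  roll=[0,0,0,0,0],
  grip=[-1,-1,-1,-1,-1],
)

```text
clock: 13.82
tcp_pos: [435.8, 118.9, 66.7]
eef_rot: [0.011, 1.0, -0.0, 0.004]
force: [0.4, -1.2, -0.9]
grip_width: 0.676
```

Run:
```python
from h import *
s=manip.read_state(); print(s["tcp_pos"].round(1),s["eef_rot"].round(4),s["force"].round(1),s["grip_width"])
im=get_image("wrist"); W=cloud(im); save(im,"w4")
print(measure("wrist",W,"tin_dish",(438,119),3),measure("wrist",W,"tin",(438,119),50))
```

```text
[435.8 118.9  66.7] [ 1.100e-02  9.999e-01 -5.000e-04  3.900e-03] [ 0.4 -1.2 -0.9] 0.6760154930811214
[(0.61, 9169, [452.1, 122.3], [62.1, 90.4], 3.6, [5.4, 6.9, 12.4])] [(0.76, 17873, [431.6, 119.2], [60.5, 57.7], 0.0, [75.1, 87.5, 88.6])]
```

View pics/w4.png

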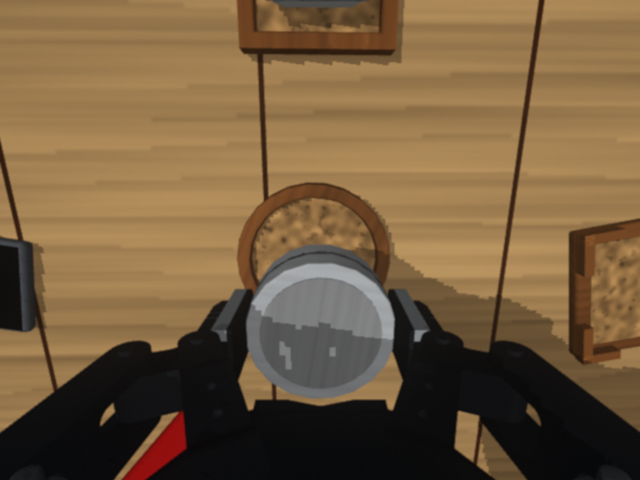

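The tin, at px (320,330), is held level above the dish at px (314,250). The dish centre is about (437.5,121) and the tin is at (432,119). I'll correct this and lower.

>>> play_rows(
  linear=[
    [5,2,-15],
    [5,2,-32],
    [5,2,-44],
    [5,2,-50],
    [5,2,-52],
    [5,2,-52],
    [5,2,-52],
    [5,2,-52],
  ],
  roll=[0,0,0,0,0,0,0,0],
  grip=[-1,-1,-1,-1,-1,-1,-1,-1],
)

```text
clock: 14.63
tcp_pos: [442.6, 121.1, 16.8]
eef_rot: [0.011, 1.0, -0.0, 0.006]
force: [0.4, 0.1, -0.7]
grip_width: 0.678
```

>>> play_rows(
  linear=[
    [0,0,-1],
    [0,0,-2],
    [0,0,-2],
    [0,0,-2],
  ],
  roll=[0,0,0,0],
  grip=[-1,-1,-1,-1],
)

```text
clock: 14.97
tcp_pos: [442.6, 121.1, 14.9]
eef_rot: [0.011, 1.0, -0.0, 0.006]
force: [0.3, -0.0, -0.5]
grip_width: 0.67
```

>>> play_rows(
  linear=[
    [0,0,-1],
    [0,0,-2],
    [0,0,-2],
    [0,0,-2],
  ],
  roll=[0,0,0,0],
  grip=[-1,-1,-1,-1],
)

```text
clock: 15.3
tcp_pos: [442.8, 121.1, 13.4]
eef_rot: [0.011, 1.0, -0.0, 0.006]
force: [-1.7, 0.2, 5.7]
grip_width: 0.676
```

Contact at 5.7 N, so I'll release and check.

>>> play_rows(
  linear=[
    [0,0,0],
    [0,0,0],
    [0,0,0],
    [0,0,30],
    [0,0,60],
    [0,0,90],
    [0,0,90],
    [0,0,90],
  ],
  roll=[0,0,0,0,0,0,0,0],
  grip=[0.7,0.7,0.7,0.9,0.9,0.9,0.9,0.9],
)

```text
clock: 15.97
tcp_pos: [444.5, 121.2, 105.1]
eef_rot: [0.011, 1.0, -0.0, 0.008]
force: [0.3, 1.4, -0.7]
grip_width: 0.951
```

Run:
```python
from h import *
s=manip.read_state(); print(s["tcp_pos"].round(1),s["eef_rot"].round(4))
im=get_image("wrist"); W=cloud(im)
print(measure("wrist",W,"tin_dish",(438,119),3),measure("wrist",W,"tin",(438,119),24))
```

```text
[444.5 121.2 105.1] [ 1.080e-02  9.999e-01 -4.000e-04  8.500e-03]
[(0.85, 5485, [437.7, 121.0], [89.0, 91.0], 68.0, [5.7, 11.2, 12.7])] [(0.76, 6382, [439.1, 120.8], [58.8, 58.8], 89.6, [32.7, 34.2, 35.3])]
```

>>> play_rows(
  linear=[
    [-1,25,10],
    [-3,55,20],
    [-5,90,20],
    [-7,125,20],
    [-9,160,20],
    [-11,190,20],
    [-12,220,20],
    [-13,237,20],
  ],
  roll=[0.1,0.22,0.34,0.46,0.58,0.7,0.82,0.94],
  grip=[0.9,0.9,0.9,0.9,0.9,0.8,0.8,0.8],
)

```text
clock: 16.78
tcp_pos: [427.3, 360.4, 120.3]
eef_rot: [0.007, 0.89, 0.456, 0.008]
force: [0.2, -0.3, -0.5]
grip_width: 0.896
```

>>> play_rows(
  linear=[
    [0,0,0],
    [0,0,0],
    [0,0,0],
    [0,0,-10],
    [0,0,-15],
    [0,0,-15],
    [0,0,-15],
  ],
  roll=[0.12,0.24,0.36,0.45,0.45,0.45,0.45],
  grip=[0.8,0.8,0.8,0.8,0.8,0.8,0.8],
)

```text
clock: 17.37
tcp_pos: [426.5, 359.8, 103.9]
eef_rot: [0.005, 0.767, 0.642, 0.008]
force: [0.3, 0.4, 0.6]
grip_width: 0.898
```

Run:
```python
from h import *
s=manip.read_state(); q=s["eef_rot"]; print(s["tcp_pos"].round(1),q.round(4),"yaw",2*np.arctan2(q[2],q[1]),s["grip_width"])
im=get_image("wrist"); W=cloud(im); save(im,"w5")
print(measure("wrist",W,"phone",(431,358),5))
```

```text
[426.5 359.8 103.9] [0.0048 0.7668 0.6419 0.0082] yaw 1.3939254605307734 0.8983618128305663
[(0.95, 14640, [430.0, 361.1], [129.2, 60.0], 80.1, [7.7, 9.0, 10.1])]
```

View pics/w5.png

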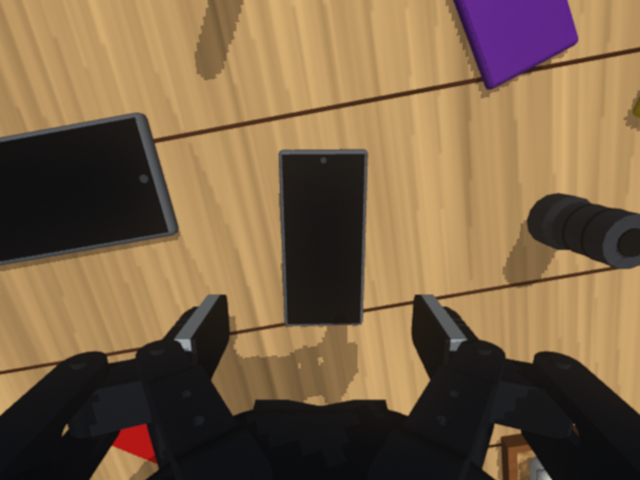

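The phone is at px (323,237) with its long axis parallel to the fingers' approach, and it measures 129×60 mm, so it is the smaller black one. I'll descend to just above the table, then feel for it.

>>> play_rows(
  linear=[
    [3,1,-30],
    [3,1,-60],
    [3,1,-80],
    [3,1,-92],
    [3,1,-96],
    [3,1,-96],
    [3,1,-96],
    [3,1,-96],
  ],
  roll=[0,0,0,0,0,0,0,0],
  grip=[0.8,0.8,0.8,0.7,0.6,0.6,0.6,0.6],
)

```text
clock: 18.13
tcp_pos: [431.5, 362.0, 10.7]
eef_rot: [0.005, 0.766, 0.642, 0.011]
force: [0.5, 0.8, -0.2]
grip_width: 0.798
```

>>> play_rows(
  linear=[
    [0,0,-2],
    [0,0,-4],
    [0,0,-4],
    [0,0,-4],
  ],
  roll=[0,0,0,0],
  grip=[0.6,0.6,0.6,0.6],
)

```text
clock: 18.47
tcp_pos: [431.6, 362.1, 6.9]
eef_rot: [0.005, 0.766, 0.642, 0.011]
force: [0.1, 0.7, 0.4]
grip_width: 0.799
```

Run:
```python
from h import *
s=manip.read_state(); q=s["eef_rot"]; print(s["tcp_pos"].round(1),q.round(4),"yaw",2*np.arctan2(q[2],q[1]),s["grip_width"],s["force"].round(1))
im=get_image("wrist"); W=cloud(im); save(im,"w6")
print(measure("wrist",W,"phone",(431,358),5))
```

```text
[431.6 362.1   6.9] [0.0053 0.7665 0.6422 0.0109] yaw 1.3947992299983833 0.7990830453969471 [0.1 0.7 0.4]
[(0.91, 32938, [431.2, 368.1], [115.4, 60.2], 80.3, [7.8, 9.0, 10.1])]
```

>>> play_rows(
  linear=[
    [0,0,-3],
    [0,0,-6],
    [0,0,-6],
    [0,0,-6],
  ],
  roll=[0,0,0,0],
  grip=[0.55,0.55,0.55,0.55],
)

```text
clock: 18.9
tcp_pos: [431.2, 361.8, 0.3]
eef_rot: [0.005, 0.766, 0.642, 0.01]
force: [0.0, 1.0, -0.0]
grip_width: 0.774
```

>>> play_rows(
  linear=[
    [0,0,-1],
    [0,0,-2],
    [0,0,-2],
    [0,0,-2],
  ],
  roll=[0,0,0,0],
  grip=[0.55,0.55,0.55,0.55],
)

```text
clock: 19.23
tcp_pos: [431.1, 361.8, -1.8]
eef_rot: [0.005, 0.766, 0.642, 0.01]
force: [0.6, 0.1, -0.6]
grip_width: 0.774
```

>>> play_rows(
  linear=[
    [0,0,-1],
    [0,0,-2],
    [0,0,-2],
    [0,0,-2],
  ],
  roll=[0,0,0,0],
  grip=[0.55,0.55,0.55,0.55],
)

```text
clock: 19.57
tcp_pos: [431.1, 361.8, -3.9]
eef_rot: [0.005, 0.766, 0.642, 0.01]
force: [-0.8, 0.1, -0.6]
grip_width: 0.776
```

>>> play_rows(
  linear=[
    [0,0,-1],
    [0,0,-1.5],
    [0,0,-1.5],
    [0,0,-1.5],
  ],
  roll=[0,0,0,0],
  grip=[0.55,0.55,0.55,0.55],
)

```text
clock: 19.9
tcp_pos: [431.0, 361.7, -5.4]
eef_rot: [0.005, 0.766, 0.642, 0.01]
force: [0.6, 0.2, 0.8]
grip_width: 0.775
```

>>> play_rows(
  linear=[
    [0,0,-1],
    [0,0,-1],
    [0,0,-1],
  ],
  roll=[0,0,0],
  grip=[0.55,0.55,0.55],
)

```text
clock: 20.15
tcp_pos: [431.2, 361.9, -5.8]
eef_rot: [0.005, 0.766, 0.642, 0.01]
force: [-1.6, -0.4, 5.7]
grip_width: 0.776
```

>>> play_rows(
  linear=[
    [0,0,2.5],
    [0,0,2.5],
    [0,0,2.5],
    [0,0,2.5],
    [0,0,2.5],
    [0,0,2.5],
    [0,0,2.5],
    [0,0,2.5],
  ],
  roll=[0,0,0,0,0,0,0,0],
  grip=[0.55,0.55,-1,-1,-1,-1,-1,-1],
)

```text
clock: 20.82
tcp_pos: [431.5, 362.1, -2.5]
eef_rot: [0.005, 0.766, 0.642, 0.011]
force: [-0.9, -0.6, 9.1]
grip_width: 0.679
```

>>> play_rows(
  linear=[
    [0,0,5],
    [0,0,15],
    [0,0,25],
    [0,0,25],
  ],
  roll=[0,0,0,0],
  grip=[-1,-1,-1,-1],
)

```text
clock: 21.15
tcp_pos: [433.1, 363.0, 25.0]
eef_rot: [0.006, 0.766, 0.642, 0.012]
force: [0.8, -0.4, -1.6]
grip_width: 0.681
```

Run:
```python
from h import *
s=manip.read_state(); q=s["eef_rot"]; print(s["tcp_pos"].round(1),q.round(4),"yaw",2*np.arctan2(q[2],q[1]),s["grip_width"],s["force"].round(1))
im=get_image("wrist"); W=cloud(im); save(im,"w7")
print(measure("wrist",W,"phone",(431,358),5))
```

```text
[433.1 363.   25. ] [0.0057 0.7663 0.6423 0.0124] yaw 1.3950930479910673 0.6809470036891867 [ 0.8 -0.4 -1.6]
[(0.67, 34995, [433.9, 372.7], [107.7, 60.2], 80.2, [35.3, 36.5, 37.5])]
```

View pics/w7.png

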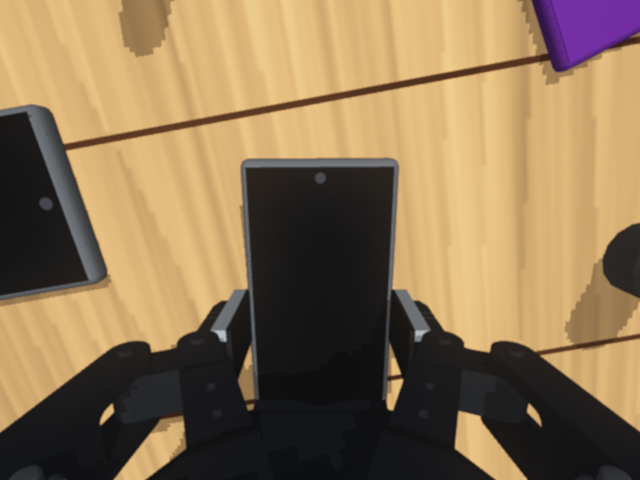

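The phone is held level at px (320,280), its top is at z 36.5 as expected, and the camera hole is up. I'll carry it to the rest.

>>> play_rows(
  linear=[
    [0,0,20],
    [0,0,50],
    [0,-20,75],
    [0,-50,80],
    [0,-85,80],
    [0,-115,80],
    [0,-135,80],
    [0,-135,80],
  ],
  roll=[0,0,0,0.06,0.12,0.18,0.2,0.2],
  grip=[-1,-1,-1,-1,-1,-1,-1,-1],
)

```text
clock: 21.92
tcp_pos: [431.5, 224.3, 102.9]
eef_rot: [0.004, 0.699, 0.715, 0.011]
force: [0.9, 0.0, -1.4]
grip_width: 0.676
```

>>> play_rows(
  linear=[
    [0,-20,0],
    [0,-50,0],
    [-1,-85,0],
    [-2,-120,0],
    [-3,-150,0],
    [-4,-175,0],
    [-4,-180,0],
    [-4,-180,0],
  ],
  roll=[0.05,0.1,0.15,0.16,0.16,0.16,0.16,0.16],
  grip=[-1,-1,-1,-1,-1,-1,-1,-1],
)

```text
clock: 22.58
tcp_pos: [427.7, 43.3, 102.9]
eef_rot: [0.003, 0.641, 0.767, 0.011]
force: [-0.3, -0.1, -1.3]
grip_width: 0.675
```

>>> play_rows(
  linear=[
    [0,-20,0],
    [0,-50,0],
    [0,-85,0],
    [0,-120,0],
    [0,-150,0],
    [0,-170,0],
    [0,-170,0],
    [0,-170,0],
  ],
  roll=[0,0,0,0,0,0,0,0],
  grip=[-1,-1,-1,-1,-1,-1,-1,-1],
)

```text
clock: 23.25
tcp_pos: [428.1, -126.3, 102.7]
eef_rot: [0.003, 0.641, 0.767, 0.012]
force: [0.3, 0.2, -2.2]
grip_width: 0.676
```

Run:
```python
from h import *
s=manip.read_state(); q=s["eef_rot"]; print(s["tcp_pos"].round(1),q.round(4),"yaw",2*np.arctan2(q[2],q[1]),s["grip_width"],s["force"].round(1))
im=get_image("wrist"); W=cloud(im); save(im,"w8")
print(measure("wrist",W,"phone",(424,-124),50),measure("wrist",W,"phone_rest",(424,-124),4))
```

```text
[ 428.1 -126.3  102.7] [0.0032 0.6415 0.7671 0.0116] yaw 1.7486883549123002 0.6761024601382601 [ 0.3  0.2 -2.2]
[] []
```

View pics/w8.png

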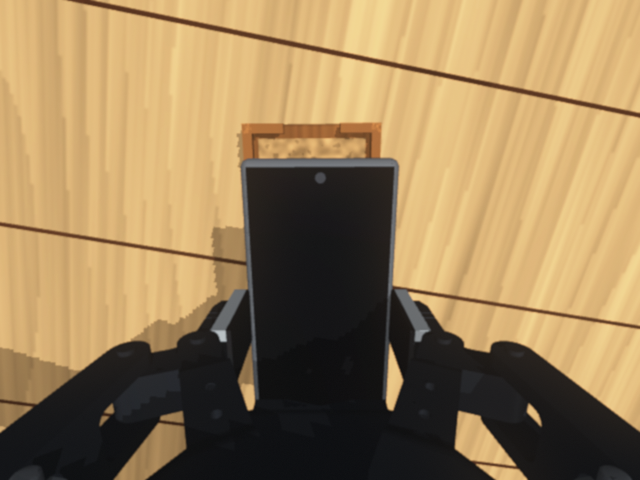

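The rest's far end shows at px (242–381, 125) and the phone's far end at px (243–398, 160), well aligned. I'll compute the offset.

Run:
```python
from h import *
im=get_image("wrist"); W=cloud(im)
v,u=np.mgrid[:480,:640]
def fit(m,L,n):
    q=W[m]; r=cv2.minAreaRect(q[:,:2].astype(np.float32)); b=cv2.boxPoints(r)
    c=b[np.argsort(b[:,1])[-2:]]   # far short edge (largest y)
    e=c[1]-c[0]; e=e*np.sign(e[0]); t=np.arctan2(e[1],e[0]); mid=c.mean(0)
    ax=np.array([-np.sin(t),np.cos(t)]); print(n,len(q),"far mid",mid.round(1),"w",np.hypot(*e).round(1),"ang",np.degrees(t).round(1),"centre",(mid-L*ax).round(1),"z",np.percentile(q[:,2],[5,50,95]).round(1))
m=(u>200)&(u<420)&(v>100)&(v<400)
fit(m&(W[...,2]>5)&(W[...,2]<25)&(v<157),79,"rest")
fit(m&(W[...,2]>100)&(u>235)&(u<405)&(v<285),65,"phone")
```

```text
rest 4364 far mid [409.4 -45.3] w 88.6 ang 10.4 centre [ 423.6 -123. ] z [ 7.   8.5 15.4]
phone 19250 far mid [415.4 -62.3] w 60.4 ang 10.3 centre [ 427.  -126.3] z [112.7 114.  115. ]
```

>>> play_rows(
  linear=[
    [-3.5,3.3,-20],
    [-3.5,3.3,-45],
    [-3.5,3.3,-65],
    [-3.5,3.3,-80],
    [-3.5,3.3,-82],
    [-3.5,3.3,-82],
    [-3.5,3.3,-82],
  ],
  roll=[0,0,0,0,0,0,0],
  grip=[-1,-1,-1,-1,-1,-1,-1],
)

```text
clock: 24.03
tcp_pos: [424.8, -121.4, 21.2]
eef_rot: [0.003, 0.64, 0.768, 0.012]
force: [0.0, -0.4, -1.2]
grip_width: 0.677
```

>>> play_rows(
  linear=[
    [0,-1.5,-5],
    [0,-1.5,-10],
    [0,-1.5,-12.5],
    [0,-1.5,-12.5],
    [0,-1.5,-12.5],
  ],
  roll=[0,0,0,0,0],
  grip=[-1,-1,-1,-1,-1],
)

```text
clock: 24.45
tcp_pos: [424.6, -122.9, 8.7]
eef_rot: [0.003, 0.64, 0.768, 0.011]
force: [-0.2, 0.4, -1.6]
grip_width: 0.678
```

>>> play_rows(
  linear=[
    [0,0,-1],
    [0,0,-1.5],
    [0,0,-1.5],
    [0,0,-1.5],
  ],
  roll=[0,0,0,0],
  grip=[-1,-1,-1,-1],
)

```text
clock: 24.78
tcp_pos: [424.6, -122.9, 7.2]
eef_rot: [0.003, 0.64, 0.768, 0.011]
force: [-0.9, 1.1, -1.6]
grip_width: 0.675
```

>>> play_rows(
  linear=[
    [0,0,-1],
    [0,0,-1.5],
    [0,0,-1.5],
    [0,0,-1.5],
  ],
  roll=[0,0,0,0],
  grip=[-1,-1,-1,-1],
)

```text
clock: 25.12
tcp_pos: [424.6, -123.0, 5.7]
eef_rot: [0.003, 0.64, 0.768, 0.011]
force: [0.4, -0.0, -1.3]
grip_width: 0.679
```

>>> play_rows(
  linear=[
    [0,0,-1],
    [0,0,-1],
    [0,0,-1],
  ],
  roll=[0,0,0],
  grip=[-1,-1,-1],
)

```text
clock: 25.37
tcp_pos: [424.7, -123.0, 5.5]
eef_rot: [0.003, 0.64, 0.768, 0.011]
force: [-4.9, 2.3, 11.7]
grip_width: 0.681
```

Contact at 11.7 N. I'll release and check.

>>> play_rows(
  linear=[
    [0,0,0.5],
    [0,0,0.5],
    [0,0,0.5],
    [0,0,0.5],
    [0,0,30],
    [0,0,65],
    [0,0,100],
    [0,0,100],
  ],
  roll=[0,0,0,0,0,0,0,0],
  grip=[-1,0.6,0.6,0.6,0.6,0.6,0.6,0.6],
)

```text
clock: 26.03
tcp_pos: [428.8, -125.4, 111.7]
eef_rot: [0.009, 0.64, 0.769, 0.012]
force: [1.1, -0.4, 0.6]
grip_width: 0.803
```

Run:
```python
from h import *
s=manip.read_state(); q=s["eef_rot"]; print(s["tcp_pos"].round(1),q.round(4),s["joint_positions"].round(2))
im=get_image("wrist"); W=cloud(im); save(im,"w9")
for l,z in (("phone",10),("phone_rest",4)): print(measure("wrist",W,l,(424,-124),z))
```

```text
[ 428.8 -125.4  111.7] [0.0085 0.6397 0.7685 0.0122] [-0.57  0.03  2.04  0.03  1.05 -0.76]
[(0.93, 14619, [424.5, -124.1], [60.0, 129.7], 10.8, [15.7, 17.0, 18.1])]
[(0.75, 11163, [424.1, -123.1], [88.5, 158.8], 10.7, [6.8, 8.2, 15.3])]
```

View pics/w9.png

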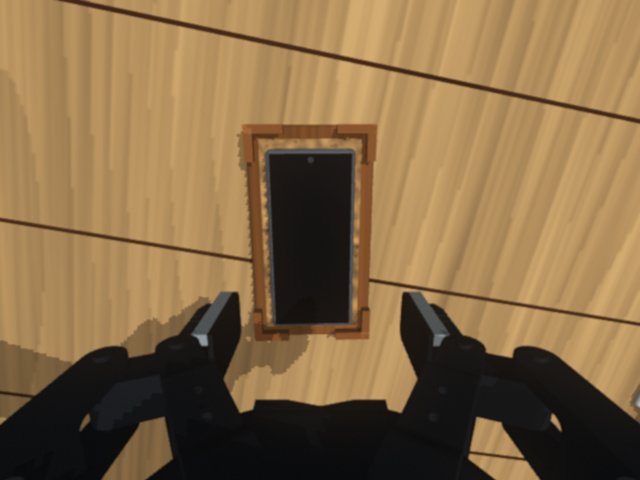

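The phone lies in the rest at px (311,237), centred to 1 mm, with its top at 17 mm as it should be. Next is the torch.

>>> play_rows(
  linear=[
    [6,18,15],
    [18,50,30],
    [31,86,40],
    [43,120,40],
    [55,155,40],
    [68,190,40],
    [76,212,40],
    [76,212,40],
  ],
  roll=[0,0,0,0,0,0,0,0],
  grip=[0.6,0.6,0.6,0.6,0.6,0.6,0.6,0.6],
)

```text
clock: 26.85
tcp_pos: [500.3, 92.9, 143.3]
eef_rot: [0.002, 0.638, 0.77, 0.011]
force: [-0.5, 0.3, 0.4]
grip_width: 0.804
```

>>> play_rows(
  linear=[
    [6,18,0],
    [18,50,0],
    [31,86,0],
    [43,120,0],
    [55,155,0],
    [68,190,0],
    [80,230,0],
    [92,258,0],
  ],
  roll=[0,0,0,0,0,0,0,0],
  grip=[0.6,0.6,0.6,0.6,0.6,0.6,0.6,0.6],
)

```text
clock: 27.52
tcp_pos: [591.3, 353.0, 140.4]
eef_rot: [0.001, 0.638, 0.77, 0.01]
force: [0.0, -0.2, 0.1]
grip_width: 0.803
```

>>> play_rows(
  linear=[
    [0,0,0],
    [0,0,0],
    [0,0,0],
  ],
  roll=[0,0,0],
  grip=[0.4,0.4,0.4],
)

```text
clock: 27.77
tcp_pos: [589.9, 351.7, 137.5]
eef_rot: [-0.0, 0.638, 0.77, 0.007]
force: [0.1, 0.0, 0.7]
grip_width: 0.7
```

Run:
```python
from h import *
s=manip.read_state(); q=s["eef_rot"]; print(s["tcp_pos"].round(1),q.round(4))
im=get_image("wrist"); W=cloud(im); save(im,"w10")
for z in (30,58): print(measure("wrist",W,"torch",(598,345),z))
print([(d["position"],d["p"]) for d in pinpoint("wrist","torch")])
```

```text
[589.9 351.7 137.5] [-4.000e-04  6.381e-01  7.699e-01  7.400e-03]
[]
[]
[([594.5, 352.7, 2.3], 0.91)]
```

View pics/w10.png

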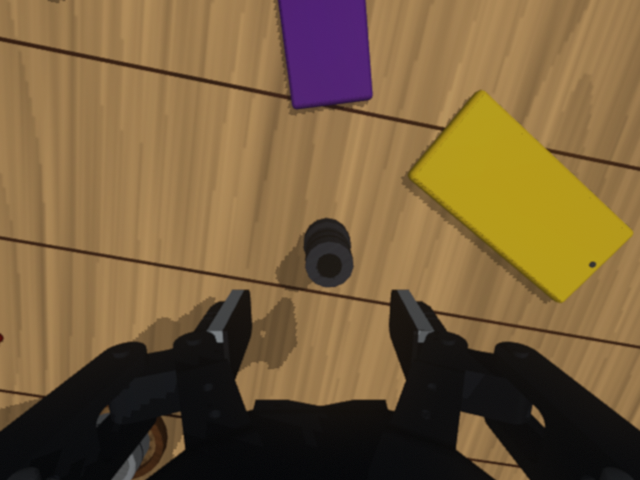

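The torch is at px (329,263), and it is not in its silhouette list this time, so I'll measure it from the depth.

Run:
```python
from h import *
im=get_image("wrist"); W=cloud(im); v,u=np.mgrid[:480,:640]
q=W[(u>295)&(u<360)&(v>205)&(v<295)&(W[...,2]>55)]
print(len(q),np.percentile(q[:,2],[5,50,95]).round(1),cv2.minEnclosingCircle(q[:,:2].astype(np.float32)),cv2.minAreaRect(q[:,:2].astype(np.float32)))
```

```text
1859 [61.2 65.9 67.7] ((597.0018920898438, 347.6852722167969), 16.054458618164062) ((596.7765502929688, 347.89569091796875), (31.131420135498047, 31.205524444580078), 43.565242767333984)
```

>>> play_rows(
  linear=[
    [7,-4,0],
    [7,-4,-25],
    [7,-4,-55],
    [7,-4,-85],
    [7,-4,-103],
    [7,-4,-108],
    [7,-4,-108],
    [7,-4,-108],
  ],
  roll=[0,0,0,0,0,0,0,0],
  grip=[0.4,0.4,0.4,0.4,0.4,0.4,0.4,0.4],
)

```text
clock: 28.68
tcp_pos: [599.5, 347.5, 33.7]
eef_rot: [0.001, 0.639, 0.769, 0.01]
force: [0.7, -0.2, 1.9]
grip_width: 0.701
```

>>> play_rows(
  linear=[
    [0,0,0],
    [0,0,0],
    [0,0,0],
    [0,0,0],
    [0,0,0],
    [0,0,0],
    [0,0,0],
  ],
  roll=[0,0,0,0,0,0,0],
  grip=[-1,-1,-1,-1,-1,-1,-1],
)

```text
clock: 29.27
tcp_pos: [600.7, 348.1, 36.2]
eef_rot: [0.002, 0.639, 0.769, 0.012]
force: [-2.1, 0.2, 6.0]
grip_width: 0.356
```

>>> play_rows(
  linear=[
    [0,0,10],
    [0,0,35],
    [0,0,65],
    [0,0,75],
    [0,0,75],
    [0,0,75],
  ],
  roll=[0,0,0,0,0,0],
  grip=[-1,-1,-1,-1,-1,-1],
)

```text
clock: 29.77
tcp_pos: [601.1, 348.2, 111.9]
eef_rot: [0.002, 0.639, 0.769, 0.012]
force: [0.2, 0.5, -1.2]
grip_width: 0.352
```

>>> play_rows(
  linear=[
    [0,-20,0],
    [0,-50,0],
    [0,-85,0],
    [0,-120,0],
    [0,-155,0],
    [0,-190,0],
    [0,-220,0],
    [0,-235,0],
  ],
  roll=[0,0,0,0,0,0,0,0],
  grip=[-1,-1,-1,-1,-1,-1,-1,-1],
)

```text
clock: 30.43
tcp_pos: [599.5, 109.7, 109.4]
eef_rot: [0.001, 0.64, 0.769, 0.011]
force: [1.0, 0.5, -2.2]
grip_width: 0.354
```

>>> play_rows(
  linear=[
    [0,-25,0],
    [0,-60,0],
    [0,-95,0],
    [0,-130,0],
    [0,-165,0],
    [0,-195,0],
    [0,-225,0],
    [0,-235,0],
  ],
  roll=[0,0,0,0,0,0,0,0],
  grip=[-1,-1,-1,-1,-1,-1,-1,-1],
)

```text
clock: 31.1
tcp_pos: [598.0, -129.1, 107.1]
eef_rot: [0.0, 0.641, 0.768, 0.01]
force: [-0.5, 0.5, -1.4]
grip_width: 0.351
```

Run:
```python
from h import *
s=manip.read_state(); q=s["eef_rot"]; print(s["tcp_pos"].round(1),q.round(4),s["grip_width"],s["joint_positions"].round(2))
```

```text
[ 598.  -129.1  107.1] [0.     0.6409 0.7676 0.0097] 0.3508695723481214 [-0.42  0.39  1.61  0.02  1.13 -0.6 ]
```

>>> play_rows(
  linear=[
    [1,-25,0],
    [2,-60,0],
    [4,-95,0],
    [5,-130,0],
    [7,-165,0],
    [8,-200,0],
    [8,-225,0],
    [8,-225,0],
  ],
  roll=[0,0,0,0,0,0,0,0],
  grip=[-1,-1,-1,-1,-1,-1,-1,-1],
)

```text
clock: 31.77
tcp_pos: [604.4, -358.7, 104.9]
eef_rot: [-0.0, 0.643, 0.766, 0.009]
force: [-0.7, 0.2, -0.6]
grip_width: 0.355
```

>>> play_rows(
  linear=[
    [0,0,0],
    [0,0,-10],
    [0,0,-20],
    [0,0,-20],
    [0,0,-20],
  ],
  roll=[0,0,0,0,0],
  grip=[-1,-1,-1,-1,-1],
)

```text
clock: 32.18
tcp_pos: [603.8, -356.4, 82.8]
eef_rot: [-0.002, 0.642, 0.767, 0.009]
force: [-0.3, 0.5, -1.5]
grip_width: 0.351
```

Run:
```python
from h import *
s=manip.read_state(); q=s["eef_rot"]; print(s["tcp_pos"].round(1),q.round(4),s["grip_width"])
im=get_image("wrist"); W=cloud(im); save(im,"w11"); 
d=silhouettes("wrist","torch_well"); print([(x["p"],x["mask"].sum()) for x in d])
if d:
    q=W[d[0]["mask"]]; q=q[(q[:,2]>16)&(q[:,2]<25)]; print("well rim",len(q),cv2.minEnclosingCircle(q[:,:2].astype(np.float32)),q.min(0),q.max(0))
v,u=np.mgrid[:480,:640]
q=W[(u>230)&(u<410)&(v>150)&(v<400)&(W[...,2]>105)&(W[...,2]<135)]; np.save("t.npy",q); print("torch",len(q),np.percentile(q[:,2],[5,50,95]),q.min(0).round(1),q.max(0).round(1))
im=get_image("top"); W=cloud(im); print(measure("top",W,"torch",(606,-356),90))
```

```text
[ 603.8 -356.4   82.8] [-0.0023  0.642   0.7666  0.0091] 0.3510759233390523
[(0.68, np.int64(4690))]
well rim 1877 ((606.1353149414062, -354.9095153808594), 32.77793502807617) [ 573.89024091 -371.14496757   16.00293194] [ 638.6953457  -322.41263342   21.66698611]
torch 9796 [107.87646017 113.66019876 131.20982527] [ 572.7 -372.4  105. ] [ 630.1 -338.5  135. ]
[(0.48, 123, [579.2, -303.9], [26.6, 139.5], 29.0, [92.9, 114.6, 405.1])]
```

View pics/w11.png

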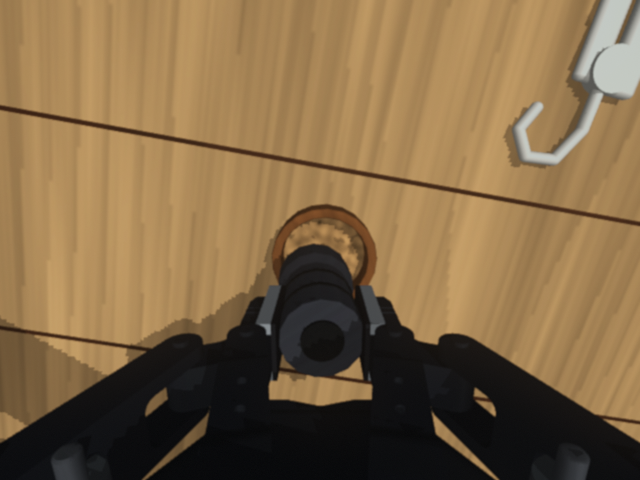

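Run:
```python
from h import *
im=get_image("wrist"); W=cloud(im); v,u=np.mgrid[:480,:640]
q=W[(u>276)&(u<366)&(v>285)&(v<378)&(W[...,2]>109)&(W[...,2]<118)]
q=q[np.abs(q[:,2]-np.median(q[:,2]))<2.5]
print(len(q),np.median(q[:,2]),cv2.minEnclosingCircle(q[:,:2].astype(np.float32)),cv2.minAreaRect(q[:,:2].astype(np.float32)))
A=np.c_[q[:,:2]-q[:,:2].mean(0),np.ones(len(q))]; print("slope",np.linalg.lstsq(A,q[:,2],rcond=None)[0])
```

```text
5429 115.90941559152697 ((603.9083251953125, -358.1949768066406), 19.111238479614258) ((603.7008666992188, -357.9309997558594), (31.602222442626953, 32.05935287475586), 8.138440132141113)
slope [-3.12237792e-02 -2.00709840e-02  1.15927733e+02]
```

The torch top is at px (320,335), and the well is at (606.1,−354.9) with a rim radius of 33 mm, which agrees with the sizes given. The torch is about 2.5 mm off in each axis, so I'll correct and lower.

>>> play_rows(
  linear=[
    [2,1.5,-8],
    [2,1.5,-20],
    [2,1.5,-30],
    [2,1.5,-36],
    [2,1.5,-37],
    [2,1.5,-37],
    [2,1.5,-37],
  ],
  roll=[0,0,0,0,0,0,0],
  grip=[-1,-1,-1,-1,-1,-1,-1],
)

```text
clock: 33.02
tcp_pos: [607.0, -357.2, 48.6]
eef_rot: [0.0, 0.642, 0.766, 0.009]
force: [-0.1, -0.3, -1.2]
grip_width: 0.356
```

>>> play_rows(
  linear=[
    [0,0,-1],
    [0,0,-2],
    [0,0,-2],
    [0,0,-2],
  ],
  roll=[0,0,0,0],
  grip=[-1,-1,-1,-1],
)

```text
clock: 33.35
tcp_pos: [607.1, -357.3, 46.8]
eef_rot: [0.0, 0.642, 0.766, 0.009]
force: [0.1, 1.1, -1.2]
grip_width: 0.352
```

>>> play_rows(
  linear=[
    [-0.5,2,-1],
    [-0.5,2,-2],
    [-0.5,2,-2],
    [-0.5,2,-2],
  ],
  roll=[0,0,0,0],
  grip=[-1,-1,-1,-1],
)

```text
clock: 33.68
tcp_pos: [606.5, -355.2, 44.7]
eef_rot: [0.0, 0.642, 0.766, 0.009]
force: [-0.1, -0.7, -1.4]
grip_width: 0.355
```

>>> play_rows(
  linear=[
    [0,0,-1],
    [0,0,-1.5],
    [0,0,-1.5],
    [0,0,-1.5],
  ],
  roll=[0,0,0,0],
  grip=[-1,-1,-1,-1],
)

```text
clock: 34.02
tcp_pos: [606.4, -355.2, 43.1]
eef_rot: [0.0, 0.642, 0.766, 0.009]
force: [-0.4, 0.2, -1.5]
grip_width: 0.353
```

>>> play_rows(
  linear=[
    [0,0,-1],
    [0,0,-1.2],
    [0,0,-1.2],
    [0,0,-1.2],
  ],
  roll=[0,0,0,0],
  grip=[-1,-1,-1,-1],
)

```text
clock: 34.35
tcp_pos: [606.6, -355.4, 42.4]
eef_rot: [0.0, 0.642, 0.766, 0.009]
force: [-0.8, 0.8, 2.6]
grip_width: 0.354
```

>>> play_rows(
  linear=[
    [0,0,-0.5],
    [0,0,-0.5],
    [0,0,-0.5],
    [0,0,-0.5],
    [0,0,20],
    [0,0,55],
    [0,0,90],
    [0,0,110],
  ],
  roll=[0,0,0,0,0,0,0,0],
  grip=[-1,0.4,0.4,0.4,0.4,0.4,0.4,0.4],
)

```text
clock: 35.02
tcp_pos: [607.9, -356.4, 156.5]
eef_rot: [0.003, 0.642, 0.766, 0.009]
force: [0.8, 0.1, 1.0]
grip_width: 0.703
```

>>> play_rows(
  linear=[
    [0,0,0],
    [-15,-30,15],
    [-20,-40,20],
    [-20,-40,20],
    [-20,-40,20],
  ],
  roll=[0,0,0,0,0],
  grip=[0.4,0.4,0.4,0.4,0.4],
)

```text
clock: 35.43
tcp_pos: [587.4, -396.6, 175.5]
eef_rot: [0.002, 0.643, 0.766, 0.009]
force: [0.7, -0.6, -0.6]
grip_width: 0.699
```

Run:
```python
from h import *
s=manip.read_state(); print(s["tcp_pos"].round(1),s["grip_width"],s["force"].round(1))
im=get_image("wrist"); W=cloud(im); save(im,"w12"); 
X=W[...,:2]-[606.1,-354.9]; near=np.hypot(X[...,0],X[...,1])<45
q=W[near&(W[...,2]>60)&(W[...,2]<85)]; print("torch top",len(q),np.percentile(q[:,2],[5,50,95]).round(1),cv2.minEnclosingCircle(q[:,:2].astype(np.float32)))
q=W[near&(W[...,2]>15)&(W[...,2]<22)]; print("rim",len(q),cv2.minEnclosingCircle(q[:,:2].astype(np.float32)))
im=get_image("top"); W=cloud(im); save(im,"top9")
for l,(x,y,z) in dict(torch=(606,-355,60),torch_well=(606,-355,12),tin=(438,119,27),tin_dish=(438,119,3),earbud_case=(598,117,23),case_tray=(598,117,3),phone=(424,-124,13),phone_rest=(424,-124,4),pen_cup=(755,103,60),hanger=(770,-125,5)).items(): print(l,measure("top",W,l,(x,y),z))
```

```text
[ 587.4 -396.6  175.5] 0.6991091991411494 [ 0.7 -0.6 -0.6]
torch top 1601 [70.5 72.  73.8] ((603.33154296875, -355.63055419921875), 15.935148239135742)
rim 1608 ((606.164794921875, -355.0921936035156), 32.979854583740234)
torch [(0.79, 184, [603.6, -356.9], [30.2, 30.4], 3.2, [66.2, 73.4, 77.6])]
torch_well [(0.7, 231, [605.5, -353.1], [65.2, 58.7], 17.5, [13.4, 20.1, 25.1])]
tin [(0.9, 542, [439.3, 118.9], [55.7, 56.9], 45.2, [31.5, 35.6, 39.5])]
tin_dish [(0.96, 664, [438.8, 119.2], [89.1, 89.0], 0.2, [4.8, 11.0, 16.3])]
earbud_case [(0.88, 556, [600.9, 116.8], [60.4, 48.0], 0.2, [25.9, 32.4, 36.7])]
case_tray [(0.56, 905, [599.5, 115.2], [80.9, 98.1], 90.0, [4.8, 10.7, 21.7])]
phone [(0.56, 1471, [425.2, -126.5], [60.9, 131.2], 11.4, [14.6, 18.4, 22.4])]
phone_rest [(0.56, 1106, [424.5, -124.8], [88.4, 158.2], 10.7, [6.0, 10.1, 17.4])]
pen_cup [(0.82, 428, [753.7, 100.4], [71.6, 70.1], 0.0, [62.6, 84.3, 139.9])]
hanger [(0.71, 1354, [753.4, -148.3], [264.0, 57.0], 80.5, [5.7, 9.2, 13.2])]
```

View pics/top9.png

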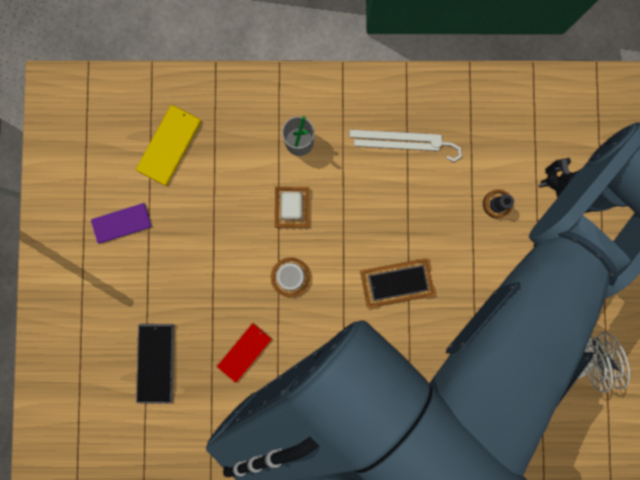

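View pics/w12.png

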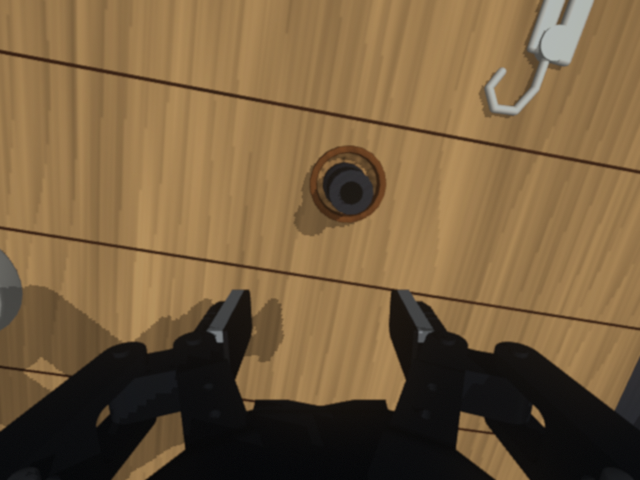

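>>> play_rows(
  linear=[
    [0,0,30],
    [0,0,60],
    [-20,35,60],
    [-40,70,60],
    [-60,105,60],
    [-80,140,60],
    [-80,140,60],
    [-80,140,60],
  ],
  roll=[0,0,0,0,0,0,0,0],
  grip=[0.4,0.4,0.4,0.4,0.4,0.4,0.4,0.4],
)

```text
clock: 36.7
tcp_pos: [507.3, -254.3, 236.7]
eef_rot: [0.003, 0.642, 0.767, 0.009]
force: [0.1, -0.8, 0.3]
grip_width: 0.7
```

>>> play_rows(
  linear=[
    [0,0,0],
    [0,0,0],
    [0,0,0],
  ],
  roll=[0,0,0],
  grip=[0.4,0.4,0.4],
)

```text
clock: 36.95
tcp_pos: [508.0, -255.5, 237.0]
eef_rot: [0.003, 0.642, 0.767, 0.009]
force: [0.5, -0.1, 0.1]
grip_width: 0.699
```

Run:
```python
from h import *
s=manip.read_state(); print(s["tcp_pos"].round(1),s["force"].round(1),np.abs(s["qvel"]).max())
print(job.close_job())
```

```text
[ 508.  -255.5  237. ] [ 0.5 -0.1  0.1] 0.004784349401385577
the job is handed in; nothing more can be done
None
```

All four things are in their holders and the job is handed in at about 37 s of the 112 s. I set down the earbud case, balm tin, small black phone and torch in that order, lowering each until it touched before letting go.

My last checks, with centre offsets from the wrist camera:

| Thing | Offset from holder centre | Top height (measured / expected) |
|---|---|---|
| Earbud case | 2.4 mm | about 32 mm / 32 mm |
| Tin | 1.4 mm | 34 mm / 34 mm |
| Phone | about 1 mm, turned about 0.1° | 17 mm / 17 mm |
| Torch | about 3 mm, standing upright | 72 mm / 72 mm |

- **Bystanders:** the hanger and pen cup measured within about 1 mm of where they started, which is within measuring error.
- **End state:** the gripper was open with nothing in it, the arm was clear of everything and still, and the force reading was near zero.
- **Checks that disagreed:**
  - The scene camera read about 5 mm different in x from the top and wrist cameras, so I used the top and wrist cameras.
  - The last top-camera reading put the torch about 4 mm off the well centre, still within the 13 mm limit.
  - The first grip on the case was too shallow, so I gripped it again lower.

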